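# Dock the coin tray past the spring gate at the store checkout

## Task

Press the gate's bar down with one fingertip and keep it down, so that the gate is held open, while pushing the coin tray by its upright push plate along the chute with the other finger, under the gate and right up to the end stop. Then let go so that the gate springs shut behind the coin box. The gate must not touch the tray; push only, without lifting or tipping the tray, leave the coin rolls in it, and leave everything else on the counter where it stands.

Things in the scene. Friction and masses are not known exactly. Their poses are not given: they have to be found in the camera images.
- chute: Aluminium channel fixed to the counter, open on top: floor 4 mm thick, two 8 mm side walls 44 mm tall, 76 mm apart. Origin: on the counter, on the centre line, in the gate's plane. z up; y along the channel, the way the tray is pushed; x across it: the near wall (robot's side) is x = -46 to -38 mm. It runs from y = -320 mm (open end) to the end stop at y = 125 mm.
- end_stop (a point): Middle of the face of the grey end stop that closes the chute at y = +125 mm, 30 mm above the counter; axes as the chute's.
- gate (a joint): Hinge of the gate, rad: 0 shut, 0.90 open (hard stop); above 0.6 the leaf clears the tray. Its shaft (10 mm thick) lies over the near wall, parallel to the chute's y, at chute x = -42, z = 54 mm. Pressing the bar down lifts the leaf sideways, so the tray cannot push it open. A spring shuts it when the bar is let go; pressing takes about 2 N at first, 5 N fully down.
- press_bar: The gate's bar: a flat black strip, 36 mm wide, 6 mm thick, alongside the chute outside the near wall, chute y = -298 to -28 mm. Shut, it rises outwards at 49 deg, x = -60 to -84 mm, outer edge at z = 91 mm. At 0.85 rad it is level, x = -60 to -96 mm, top at z = 49 mm. Pressed anywhere along it, it opens the gate; a fingertip can slide along it. Origin: on the hinge shaft, in the gate's plane.
- bar_rest (a point): Fixed point where the middle of the bar's upper, outer edge lies when the gate is shut (chute x = -84, y = -163, z = 91 mm); axes as the chute's. A finger on the bar (best at chute x = -78 mm) and one behind the push plate, level with each other, are 55 to 100 mm apart across the chute (centre to centre).
- gate_leaf: Steel leaf of the gate, 6 mm thick, in the chute's plane y = 0. Shut, it hangs across the channel at x = -17 to 28 mm, lower edge 24 mm above the counter; open, its highest point is 120 mm above the counter. Origin on the hinge shaft (chute x = -42, y = 0, z = 54 mm).
- tray: Black coin tray, loose in the chute, y forward, 0.25 to 0.5 kg (rolls 0.09 kg each besides). Coin box 70 (x) by 100 (y) by 38 mm high; origin under the box's centre, on the underside. A tongue 6 mm thick, 40 mm wide runs 100 mm back from the box to an upright push plate; the shut gate clears the tongue. The box starts 20 to 55 mm before the gate; against the end stop its origin is at chute y = 75 mm.
- push_plate (a point): Middle of the rear face of the tray's upright push plate (50 mm wide, 6 mm thick, top 70 mm above the tray's underside): at x = 0, y = -150, z = 50 mm of the tray. With the tray at the end stop it lies at chute y = -75 mm, so the pushing finger stays before the gate.
- roll0: Paper-wrapped coin roll lying in the tray's trough on the robot's side (tray x = -16 mm), 23 mm in diameter, 60 mm long, not standing above the tray's rim; origin at its centre.
- roll1: The same kind of coin roll in the other trough (tray x = +16 mm).
- screw_box: small cardboard screw box, 70 x 50 x 35 mm, standing beside the chute on the robot's side; origin under its middle. Not part of the work.
- tape_measure: yellow tape measure, 70 x 36 x 60 mm, standing beyond the chute; origin under its middle. Not part of the work.
- scanner: hand-held barcode scanner lying on its side, about 195 mm long, 62 mm wide, 34 mm high, at the left of the counter; its long axis is x, head at -x; origin under its middle. Not part of the work.
- speaker_box: flat product carton, 110 x 90 x 45 mm, beyond the chute; origin under its middle. Not part of the work.
- water_bottle: clear water bottle with a blue cap, 64 mm across, 150 mm tall, at the right of the counter; origin under its middle. Not part of the work.
- paint_tester: small paint can, 56 mm across, 75 mm tall, at the right of the counter nearer the robot; origin under its middle. Not part of the work.
Not all that is in view belongs to the job. What is shaped like the tray but purple or yellow is not meant. What is shaped like the roll0 but turquoise is not meant.

How it is judged:
By the outcome, as a careful person would: the job done as asked, in the order asked, and still so for the second after the job is handed in, with the robot touching nothing.
It also fails if it takes over 38 s, if anything falls off the work surface, if the arm or the gripper's body presses on something with over 40 N, if the wrist force passes 120 N, or if a joint passes its speed limit or range.

## Robot

A 6-joint arm with a two-finger parallel gripper is mounted at the origin on the work surface. World frame = base frame: x ahead of the robot, y to its left, z up, the work surface at z = 0. Lengths are in m, angles in degrees, forces in N, time in s.
With the tool pointing down it reaches from about 0.35 to 0.85 m from the base axis. Payload 8.1 kg.
Tool frame: the origin (TCP) lies between the finger pads; the fingertips stand 17 mm ahead of it and the grasp point (between the pads) lies 2 mm behind it; z points along the fingers, y is the line along which they close (so a half turn about z gives the same grasp; the last joint's range is limited). The gripper opens to 93 mm and grips with 3 to 60 N. Pads are 15 mm wide; open, the fingers measure 128 mm over their backs; the gripper's body (75 mm by 188 mm) begins 65 mm behind the grasp point.
Start: joints at [67.013, 7.471, 85.268, -0, 87.261, -4.893], TCP at [0.186, 0.57, 0.236] pointing down, gripper open.
Joint ranges: [-169.43, 169.43], [-51.17, 129.36], [1.28, 143.12], [-76.62, 256.62], [0, 156.53], [-152.29, 152.29]. Speed limits (degrees/s): [136.94, 136.94, 159.86, 180, 180, 180].

## Interface

Orientations are given as [roll, pitch, yaw] about the fixed x, y, z axes, in that order (R = Rz(yaw) Ry(pitch) Rx(roll)).
In Python, from bench import manip gives the robot as it stands.
- The arm moves only by the tool carry_out, never from a script. Its argument "plan" is a list of rows, each a list of 3 entries, a list of its own where there are three numbers: the shift along the world's x, y, z in m, then the turn, a rotation vector about the world's x, y, z in rad, then the closure, from 0 (fully open) to 1 (shut). In form: [[[tx, ty, tz], [wx, wy, wz], grip], ...]. A call has 1 to 10 rows; each row shifts and turns the commanded pose from where the row before left it; what a row does not reach is not made up. A row lasts 1/12 s, in which the tool goes at most 41.7 mm and 7.16 degrees, less where a joint would pass 70% of its speed; a pose out of reach is approached as far as the arm can. A call with a gripper value outside its range is refused whole. The fingers move at their own pace and stop on an object; "grip_force" is the grip in N (left out, the last holds). Time passes only in rows, so rows that do not move let the fingers close. It gives the time, the measured TCP pose, the force, the opening and the grip force at its end, in the units of the state.
- manip.sense(): the state, without advancing time (a new reading comes with each control period).
- manip.get_image(name): name is "scene" or "top"; returns a dict with "img" (480x640x3 uint8, red, green, blue), "fx", "fy", "cx", "cy" (pixels), "extrinsics" (4x4, takes a point from world to camera coordinates). Camera axes: x right, y down, z forward; pixel columns grow to the right and rows downward; lengths in m; the calibration is good to about 2 mm. A picture is of the moment at which its call begins. There is no depth.
- manip.sign_off(): hands the job in; it is judged then, once.
The state is a dict: "time_s": time; "joint_pos": joint angles; "dq": joint speeds; "tau": joint torques, N m; "ee_pos": TCP position; "eef_rot": TCP orientation; "ft_force": force on the tool from outside, world axes, zero at the start; "moment": the same for the moment, N m; "opening": finger opening in m; "finger_force": force on a finger pad.
Only numpy, scipy, OpenCV 4.12 (cv2) and the standard library are available. Lean on these libraries where they do the work, as an engineer would, in place of code of your own. Each camera call takes 0.05 s, during which the arm holds its last target. There are 200 camera calls.

## Working session

There is one attempt and no reset: what is moved stays moved. The work goes in short steps, Python scripts to look and compute and a tool call to move; the robot and the scene stay as the last step left them, time stands still between calls to the robot, and variables do not carry over. Pictures are saved under pics/ and viewed, at most 10 in all, crops included, and the job is handed in when it is done.

Besides the shell and the picture viewer there is one more tool, called as name(argument=value, ...), one argument or row to a line, values as JSON. carry_out: Moves the arm, as the interface text tells. Its arguments: {"type":"object","properties":{"plan":{"type":"array"},"grip_force":{"type":"number"}},"required":["plan"]}

```bash
mkdir -p pics; python3 - <<'E'
from bench import manip
import cv2,numpy as np,pickle
s=manip.sense();print(s)
d={}
for n in("scene","top"):
    c=manip.get_image(n);d[n]=c
    cv2.imwrite(f"pics/{n}0.png",c["img"][:,:,::-1]);print(n,c["fx"],c["cx"],c["cy"],np.round(c["extrinsics"],3).tolist())
pickle.dump(d,open("d0.pkl","wb"))
E
```

```text
{'time_s': 0.0, 'joint_pos': array([ 6.70124632e+01,  7.51360546e+00,  8.53287417e+01, -2.26704937e-03,
        8.72623921e+01, -4.89290622e+00]), 'dq': array([-0.03945276, -0.08022541, -0.055666  ,  0.05037147, -0.09049781,
        0.1143669 ]), 'tau': array([-1.12396694e-03, -5.59877300e+01, -4.91732097e+01,  7.62393256e-02,
        3.60937533e-02, -2.06216087e-04]), 'ee_pos': array([0.1861312 , 0.56983007, 0.23460825]), 'eef_rot': array([-1.79895449e+02, -6.67757553e-03,  1.61905474e+02]), 'ft_force': array([-0.15055836,  0.01650582,  0.18651212]), 'moment': array([ 0.00403643, -0.00726676, -0.01028756]), 'finger_force': 0.0, 'opening': 0.09315228396112701}
scene 515.1075557341584 318.2110878426093 239.20177489641154 [[-0.698, 0.715, 0.014, 0.368], [0.489, 0.492, -0.72, -0.15], [-0.522, -0.496, -0.694, 1.813], [0.0, 0.0, 0.0, 1.0]]
top 551.0092661092832 314.98130570595725 240.96590351338241 [[-0.004, -1.0, -0.013, -0.024], [-0.982, 0.007, -0.191, 0.487], [0.191, 0.012, -0.982, 1.325], [0.0, 0.0, 0.0, 1.0]]
```

View pics/scene0.png

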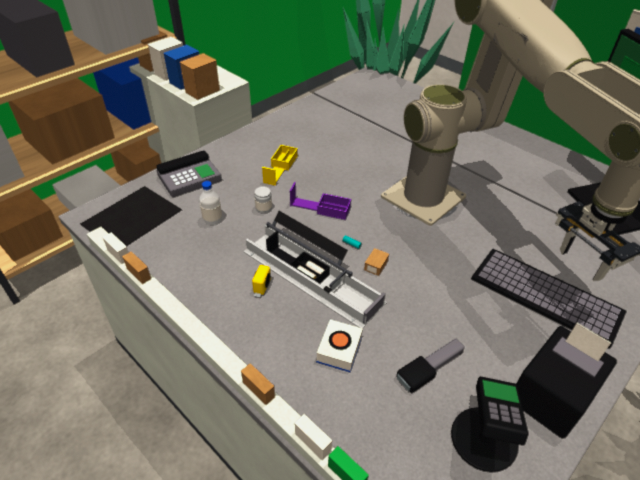

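View pics/top0.png

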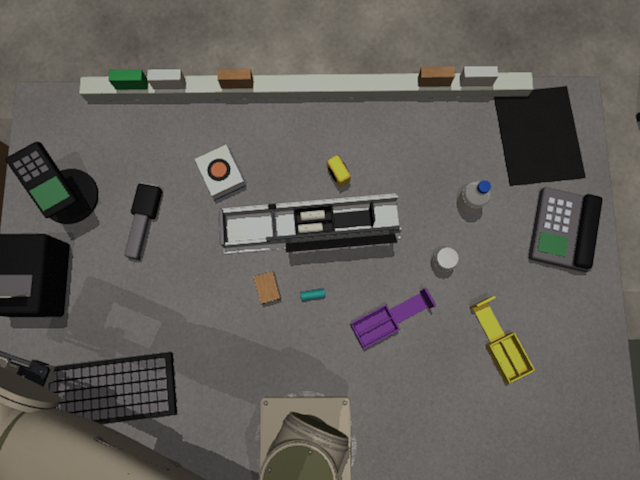

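The top view shows the chute at px x 220–400, y 195–250. The end stop is on the left (world +y), the gate leaf is near px x 272, and the tray box is at 295–330. The bar lies on the robot's side. I'll zoom in on both views to pick out points.

```bash
python3 - <<'E'
import cv2,pickle
d=pickle.load(open("d0.pkl","rb"))
a=d["top"]["img"][180:265,210:410,::-1];cv2.imwrite("pics/t1.png",cv2.resize(a,None,fx=4,fy=4,interpolation=cv2.INTER_CUBIC))
a=d["scene"]["img"][200:330,235:395,::-1];cv2.imwrite("pics/s1.png",cv2.resize(a,None,fx=4.6,fy=4.6,interpolation=cv2.INTER_CUBIC))
E
```

```text
(no output)
```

View pics/t1.png

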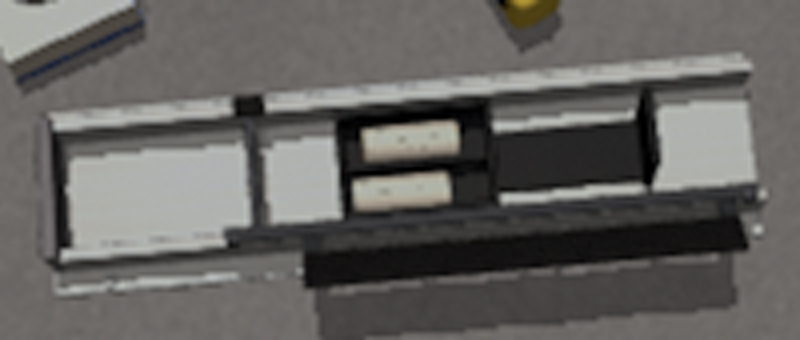

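View pics/s1.png

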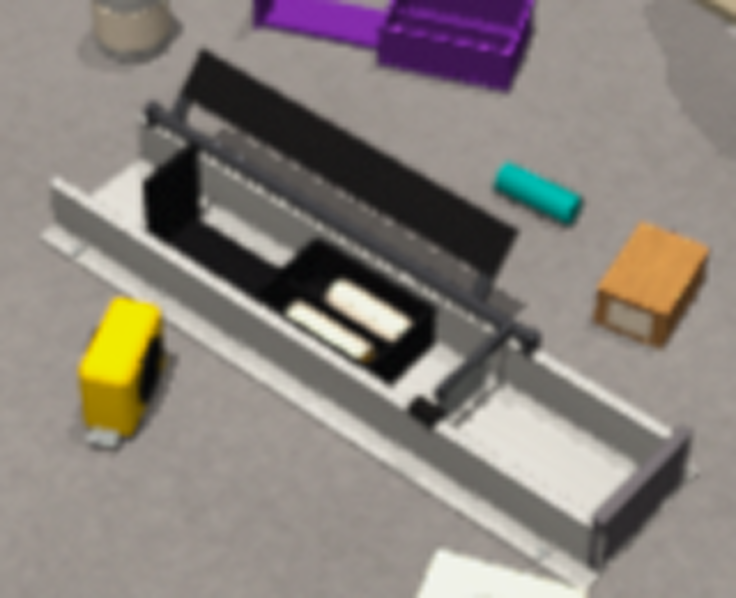

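Top crop: bar outer edge (306,287)–(747,249), far wall's outer top edge (50,115)–(745,56), plate rear top edge about u=656, v 90–185. Scene crop: bar corners (205,50) and (518,232), plate top (146,182)–(193,147). I'll cast rays at the known heights.

```bash
cat > h.py <<'E'
import numpy as np
def ray(c,u,v,z):
    E=c["extrinsics"];R=E[:3,:3];o=-R.T@E[:3,3]
    d=R.T@np.array([(u-c["cx"])/c["fx"],(v-c["cy"])/c["fy"],1]);return o+d*(z-o[2])/d[2]
E
python3 - <<'E'
import pickle,numpy as np
from h import ray
d=pickle.load(open("d0.pkl","rb"))
T=lambda u,v,z:ray(d["top"],210-.375+u/4,180-.375+v/4,z)
S=lambda u,v,z:ray(d["scene"],235-.39+u/4.6,200-.39+v/4.6,z)
P={}
for n,f,u,v,z in [("barFront T",T,306,287,.091),("barRear T",T,747,249,.091),("barFront S",S,518,232,.091),("barRear S",S,205,50,.091),
 ("farwall stop T",T,50,115,.044),("farwall open T",T,745,56,.044),("plate far T",T,656,91,.074),("plate near T",T,658,186,.074),("plate far S",S,146,182,.074),("plate near S",S,193,147,.074),
 ("boxfront far T",T,337,118,.042),("boxfront near T",T,343,215,.042),("boxrear far",T,492,102,.042),("tapeS",S,135,300,.06)]:
    p=f(u,v,z);P[n]=p;print(n,p[:2].round(4))
for s in "TS":
    a,b=P["barFront "+s],P["barRear "+s];w=a-b;L=np.hypot(*w[:2]);yh=w[:2]/L;xh=np.array([yh[1],-yh[0]])
    # chute origin from bar front: x=-84,y=-28
    m=(a+b)[:2]/2
    # y along push; x across away from robot
    o=m+.084*xh+.163*yh
    print(s,"L",L,"yaw",np.degrees(np.arctan2(-yh[0],yh[1])),"xh",xh,"origin",o)
    for n in P:
        q=P[n][:2]-o;print("  ",n,(1000*np.array([q@xh,q@yh])).round(1))
E
```

```text
barFront T [0.4532 0.0419]
barRear T [ 0.4747 -0.2229]
barFront S [0.4566 0.0467]
barRear S [ 0.4777 -0.2204]
farwall stop T [0.5728 0.2076]
farwall open T [ 0.608  -0.2321]
plate far T [ 0.5776 -0.1724]
plate near T [ 0.5175 -0.1722]
plate far S [ 0.5809 -0.1656]
plate near S [ 0.5368 -0.1687]
boxfront far T [0.57   0.0262]
boxfront near T [0.5074 0.0222]
boxrear far [ 0.5797 -0.0718]
tapeS [ 0.6474 -0.1021]
T L 0.2656791370426264 yaw 4.634909041218604 xh [0.99672983 0.08080622] origin [0.53448418 0.07873283]
   barFront T [-84.  -30.2]
   barRear T [ -84.  -295.8]
   barFront S [-80.3 -25.7]
   barRear S [ -80.8 -293.5]
   farwall stop T [ 48.6 125.3]
   farwall open T [  48.2 -315.8]
   plate far T [  22.6 -253.8]
   plate near T [ -37.2 -248.7]
   plate far S [  26.5 -247.3]
   plate near S [ -17.7 -246.8]
   boxfront far T [ 31.2 -55.3]
   boxfront near T [-31.6 -54.2]
   boxrear far [  32.9 -153.7]
   tapeS [  97.9 -189.3]
S L 0.26787290163883454 yaw 4.52738272092495 xh [0.99687972 0.07893553] origin [0.53800156 0.08226511]
   barFront T [-87.7 -33.6]
   barRear T [ -87.2 -299.2]
   barFront S [-84.  -29.1]
   barRear S [ -84.  -296.9]
   farwall stop T [ 44.6 122.2]
   farwall open T [  45.  -318.9]
   plate far T [  19.3 -257. ]
   plate near T [ -40.5 -252. ]
   plate far S [  23.2 -250.5]
   plate near S [ -21.  -250.1]
   boxfront far T [ 27.5 -58.5]
   boxfront near T [-35.2 -57.5]
   boxrear far [  29.4 -156.9]
   tapeS [  94.5 -192.4]
```

carry_out(
  plan=[
    [[0.01,-0.02,0],[0,0,-0.098],0.35],
    [[0.0139,-0.0318,0],[0,0,-0.098],0.35],
    [[0.0139,-0.0318,0],[0,0,-0.098],0.35],
    [[0.0139,-0.0318,0],[0,0,-0.098],0.35],
    [[0.0139,-0.0318,0],[0,0,-0.098],0.35],
    [[0.0139,-0.0318,0],[0,0,-0.098],0.35],
    [[0.0139,-0.0318,0],[0,0,-0.098],0.35],
    [[0.0139,-0.0318,0],[0,0,-0.098],0.35],
    [[0.0139,-0.0318,0],[0,0,-0.098],0.35],
    [[0.0139,-0.0318,0],[0,0,-0.098],0.35],
  ],
  grip_force=20,
)

```text
time_s: 0.93
ee_pos: [0.3215, 0.2625, 0.2353]
eef_rot: [-180.0, 0.0, 105.5]
ft_force: [0.3, 0.5, 0.3]
opening: 0.0604
finger_force: 0.0
```

carry_out(
  plan=[
    [[0.0139,-0.0318,0],[0,0,-0.098],0.35],
    [[0.0139,-0.0318,0],[0,0,-0.098],0.35],
    [[0.0139,-0.0318,0],[0,0,0],0.35],
    [[0.0139,-0.0318,0],[0,0,0],0.35],
    [[0.0139,-0.0318,0],[0,0,0],0.35],
    [[0.0139,-0.0318,0],[0,0,0],0.35],
    [[0.0139,-0.0318,0],[0,0,0],0.35],
    [[0.0139,-0.0318,0],[0,0,0],0.35],
    [[0.0139,-0.0318,0],[0,0,0],0.35],
    [[0.0139,-0.0318,0],[0,0,0],0.35],
  ],
)

```text
time_s: 1.77
ee_pos: [0.4605, -0.0557, 0.2353]
eef_rot: [-180.0, -0.0, 94.5]
ft_force: [0.5, 0.8, -0.7]
opening: 0.0602
finger_force: 0.0
```

carry_out(
  plan=[
    [[0.0118,-0.0276,0],[0,0,0],0.35],
    [[0.0118,-0.0276,0],[0,0,0],0.35],
    [[0.0118,-0.0276,0],[0,0,0],0.35],
    [[0.0118,-0.0276,0],[0,0,0],0.35],
    [[0.0117,-0.0276,0],[0,0,0],0.35],
    [[0,0,-0.023],[0,0,0],0.35],
    [[0,0,-0.03],[0,0,0],0.35],
    [[0,0,-0.03],[0,0,0],0.35],
    [[0,0,-0.027],[0,0,0],0.35],
    [[0,0,0],[0,0,0],0.35],
  ],
)

```text
time_s: 2.6
ee_pos: [0.5151, -0.19, 0.1186]
eef_rot: [-179.5, -0.3, 94.5]
ft_force: [-0.9, 0.5, -0.4]
opening: 0.0604
finger_force: 0.0
```

```bash
cat > look.py <<'E'
from bench import manip
import cv2,pickle,sys,numpy as np
k=sys.argv[1];s=manip.sense();print(s["ee_pos"].round(4),s["opening"],s["ft_force"].round(1))
t=manip.get_image("top");c=manip.get_image("scene");pickle.dump({"top":t,"scene":c},open(f"d{k}.pkl","wb"))
a=cv2.resize(t["img"][170:260,210:420,::-1],None,fx=3.2,fy=3.2,interpolation=3);b=cv2.resize(c["img"][170:330,235:395,::-1],None,fx=1.9,fy=1.9,interpolation=3)
h=np.zeros((a.shape[0]+b.shape[0],a.shape[1],3),np.uint8);h[:a.shape[0]]=a;h[a.shape[0]:,:b.shape[1]]=b
b2=cv2.resize(c["img"][190:270,250:330,::-1],None,fx=3.8,fy=3.8,interpolation=3);h[a.shape[0]:,b.shape[1]:b.shape[1]+304]=b2
cv2.imwrite(f"pics/l{k}.png",h)
E
python3 look.py 1
```

```text
[ 0.5151 -0.19    0.1186] 0.06036191661498764 [-0.9  0.5 -0.4]
```

View pics/l1.png

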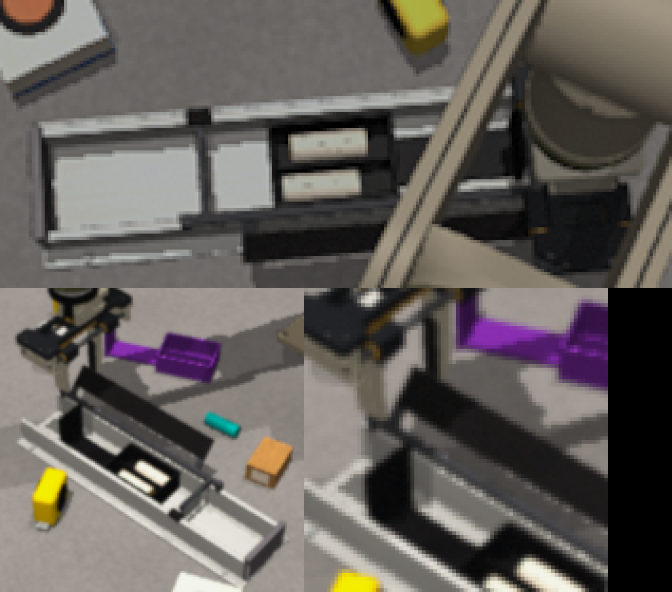

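The fingers hang over the open end, behind the plate (plate in the lower right crop at about (385,480), near finger at (375,400)). The pose is a few mm off, so I'll let it settle and re-read.

carry_out(
  plan=[
    [[0,0,0],[0,0,0],0.35],
    [[0,0,0],[0,0,0],0.35],
  ],
)

```text
time_s: 2.87
ee_pos: [0.5209, -0.1925, 0.1283]
eef_rot: [179.8, 0.1, 94.5]
ft_force: [-0.2, -0.3, 0.3]
opening: 0.0605
finger_force: 0.0
```

```bash
python3 - <<'E'
import pickle,numpy as np
d=pickle.load(open("d1.pkl","rb"))
def pr(c,p):
    q=c["extrinsics"]@np.r_[p,1];return np.round([c["fx"]*q[0]/q[2]+c["cx"],c["fy"]*q[1]/q[2]+c["cy"]],1)
t=np.array([.5151,-.19,.1016]);xh=np.array([.9969,.0795,0])
for s in(-1,1):
  p=pr(d["scene"],t+s*.03875*xh);print(s,p,"in crop3",((p-[250,190])*3.8+[304,288]).round())
E
```

```text
-1 [285.3 211.8] in crop3 [438. 371.]
1 [267.9 224.6] in crop3 [372. 419.]
```

carry_out(
  plan=[
    [[0,0,0],[0,0,0],0.35],
    [[0,0,0],[0,0,0],0.35],
    [[0,0,0],[0,0,0],0.35],
    [[0,0,0],[0,0,0],0.35],
    [[0,0,0],[0,0,0],0.35],
    [[0,0,0],[0,0,0],0.35],
  ],
)

```text
time_s: 3.37
ee_pos: [0.5193, -0.1918, 0.1257]
eef_rot: [180.0, 0.0, 94.5]
ft_force: [-0.4, -0.7, -0.5]
opening: 0.0604
finger_force: 0.0
```

carry_out(
  plan=[
    [[0,0,-0.004],[0,0,0],0.35],
    [[0,0,-0.007],[0,0,0],0.35],
    [[0,0,-0.007],[0,0,0],0.35],
    [[0,0,-0.007],[0,0,0],0.35],
    [[0,0,-0.007],[0,0,0],0.35],
    [[0,0,-0.007],[0,0,0],0.35],
    [[0,0,-0.006],[0,0,0],0.35],
    [[0,0,-0.005],[0,0,0],0.35],
    [[0,0,0],[0,0,0],0.35],
    [[0,0,0],[0,0,0],0.35],
  ],
)

```text
time_s: 4.2
ee_pos: [0.5192, -0.1919, 0.0754]
eef_rot: [-180.0, -0.0, 94.5]
ft_force: [-1.6, -0.3, 4.7]
opening: 0.0606
finger_force: 1.9
```

carry_out(
  plan=[
    [[0,0,-0.004],[0,0,0],0.35],
    [[0,0,-0.003],[0,0,0],0.35],
    [[0,0,0],[0,0,0],0.35],
    [[0,0,0],[0,0,0],0.35],
    [[0,0,0],[0,0,0],0.35],
  ],
)

```text
time_s: 4.62
ee_pos: [0.5197, -0.192, 0.0692]
eef_rot: [180.0, 0.0, 94.5]
ft_force: [-0.2, -1.2, 5.4]
opening: 0.0607
finger_force: 2.5
```

```bash
python3 look.py 2
```

```text
[ 0.5197 -0.192   0.0692] 0.06066285255441375 [-0.2 -1.2  5.4]
```

View pics/l2.png

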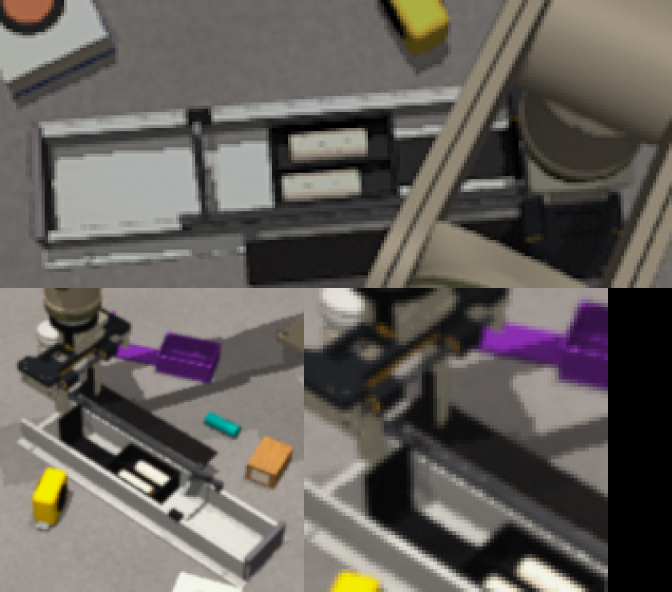

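The leaf is lifted and the bar is level; both fingertips are placed, with 5 N up on the tool. Next, push along the chute direction (-0.08, 0.997).

carry_out(
  plan=[
    [[-0.0003,0.004,-0.001],[0,0,0],0.35],
    [[-0.0003,0.004,0],[0,0,0],0.35],
    [[-0.0003,0.004,0],[0,0,0],0.35],
    [[-0.0004,0.005,0],[0,0,0],0.35],
    [[-0.0005,0.006,0],[0,0,0],0.35],
    [[-0.0006,0.007,0],[0,0,0],0.35],
    [[-0.0006,0.008,0],[0,0,0],0.35],
    [[-0.0006,0.008,0],[0,0,0],0.35],
    [[-0.0006,0.007,0],[0,0,0],0.35],
    [[-0.0006,0.007,0],[0,0,0],0.35],
  ],
)

```text
time_s: 5.55
ee_pos: [0.5154, -0.1332, 0.0686]
eef_rot: [179.9, 0.2, 94.5]
ft_force: [1.2, -7.1, 3.0]
opening: 0.0603
finger_force: 4.2
```

```bash
python3 look.py 3
```

```text
[ 0.5154 -0.1332  0.0686] 0.06030457079656564 [ 1.2 -7.1  3. ]
```

View pics/l3.png

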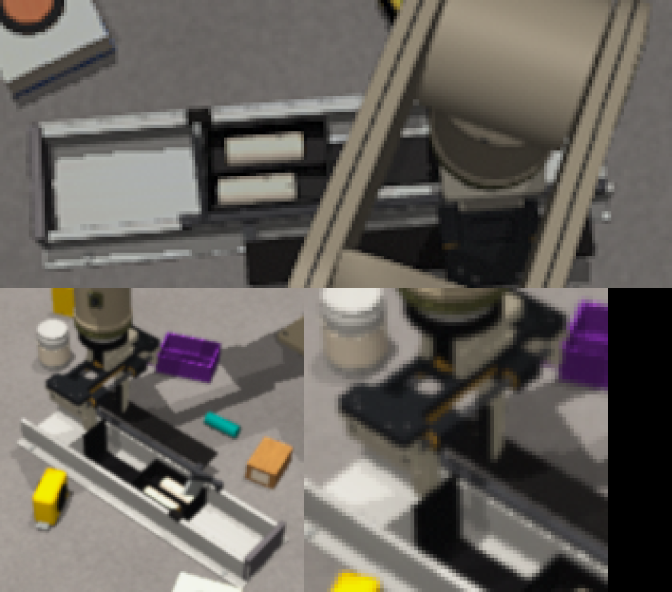

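The tray slides straight, with its front just short of the open leaf (top crop at about (205,165)). Continuing the push.

carry_out(
  plan=[
    [[-0.0005,0.006,-0.001],[0,0,0],0.35],
    [[-0.0005,0.006,-0.0005],[0,0,0],0.35],
    [[-0.0006,0.007,0],[0,0,0],0.35],
    [[-0.0006,0.008,0],[0,0,0],0.35],
    [[-0.0006,0.008,0],[0,0,0],0.35],
    [[-0.0006,0.008,0],[0,0,0],0.35],
    [[-0.0006,0.008,0],[0,0,0],0.35],
    [[-0.0006,0.008,0],[0,0,0],0.35],
    [[-0.0006,0.008,0],[0,0,0],0.35],
    [[-0.0006,0.008,0],[0,0,0],0.35],
  ],
)

```text
time_s: 6.48
ee_pos: [0.511, -0.0592, 0.0684]
eef_rot: [179.7, 0.3, 94.5]
ft_force: [1.3, -11.6, 10.2]
opening: 0.0605
finger_force: 6.4
```

carry_out(
  plan=[
    [[-0.0006,0.007,0],[0,0,0],0.35],
    [[-0.0005,0.006,0],[0,0,0],0.35],
    [[-0.0004,0.005,0],[0,0,0],0.35],
    [[-0.0004,0.005,0],[0,0,0],0.35],
    [[-0.0004,0.005,0],[0,0,0],0.35],
    [[-0.0003,0.004,0],[0,0,0],0.35],
    [[-0.0003,0.004,0],[0,0,0],0.35],
    [[-0.0003,0.004,0],[0,0,0],0.35],
  ],
)

```text
time_s: 7.15
ee_pos: [0.5079, -0.0193, 0.0684]
eef_rot: [179.7, 0.3, 94.5]
ft_force: [1.5, -11.8, 10.2]
opening: 0.0603
finger_force: 6.7
```

carry_out(
  plan=[
    [[-0.0002,0.003,0],[0,0,0],0.35],
    [[-0.0002,0.003,0],[0,0,0],0.35],
    [[-0.0002,0.003,0],[0,0,0],0.35],
    [[-0.0002,0.002,0],[0,0,0],0.35],
    [[0,0,0],[0,0,0],0.35],
  ],
)

```text
time_s: 7.57
ee_pos: [0.507, -0.0079, 0.0683]
eef_rot: [179.7, 0.2, 94.5]
ft_force: [1.1, -9.5, 10.1]
opening: 0.0607
finger_force: 5.9
```

carry_out(
  plan=[
    [[-0.0001,0.0015,0],[0,0,0],0.35],
    [[-0.0001,0.0015,0],[0,0,0],0.35],
    [[0,0,0],[0,0,0],0.35],
  ],
)

```text
time_s: 7.82
ee_pos: [0.507, -0.0072, 0.0684]
eef_rot: [179.7, 0.4, 94.5]
ft_force: [1.7, -21.3, 10.2]
opening: 0.0605
finger_force: 12.1
```

The tray has reached a hard stop, about 2.5 mm before my predicted spot, which is within calibration error. I'll check the picture.

carry_out(
  plan=[
    [[-0.0001,0.001,0],[0,0,0],0.35],
    [[0,0,0],[0,0,0],0.35],
  ],
)

```text
time_s: 7.98
ee_pos: [0.5069, -0.0071, 0.0684]
eef_rot: [179.7, 0.5, 94.4]
ft_force: [2.3, -26.5, 9.8]
opening: 0.0602
finger_force: 14.0
```

```bash
python3 look.py 4
```

```text
[ 0.5069 -0.0071  0.0684] 0.06021390406664726 [  2.3 -26.5   9.8]
```

View pics/l4.png

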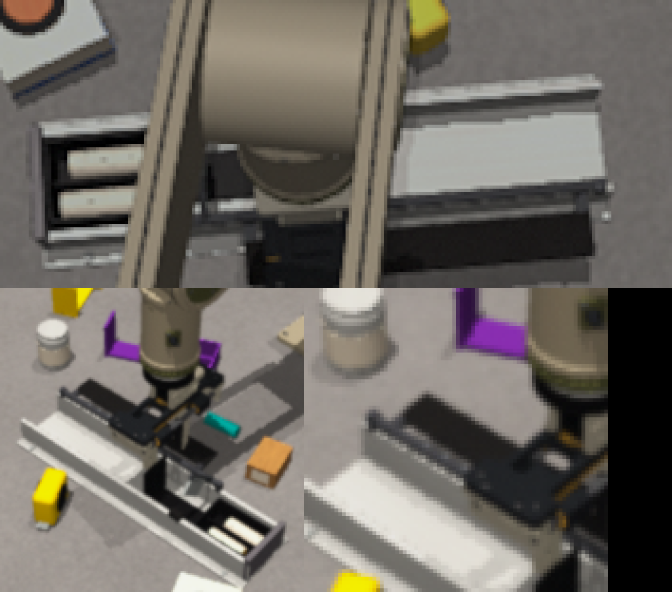

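The box sits against the end stop with both rolls in it (top crop at about (50,190)). Next, back off with the bar still held, then lift straight up so the gate closes.

carry_out(
  plan=[
    [[0.0002,-0.002,0],[0,0,0],0.35],
    [[0.0003,-0.004,0],[0,0,0],0.35],
    [[0.0004,-0.005,0],[0,0,0],0.35],
    [[0.0004,-0.005,0],[0,0,0],0.35],
    [[0.0002,-0.002,0],[0,0,0],0.35],
    [[0,0,0],[0,0,0],0.35],
    [[0,0,0.005],[0,0,0],0.35],
    [[0,0,0.007],[0,0,0],0.35],
    [[0,0,0.007],[0,0,0],0.35],
    [[0,0,0.008],[0,0,0],0.35],
  ],
)

```text
time_s: 8.92
ee_pos: [0.5062, -0.0199, 0.094]
eef_rot: [180.0, 0.0, 94.5]
ft_force: [2.7, 0.1, 0.7]
opening: 0.0604
finger_force: 1.0
```

carry_out(
  plan=[
    [[0,0,0.008],[0,0,0],0.35],
    [[0,0,0.008],[0,0,0],0.35],
    [[0,0,0.01],[0,0,0],0.35],
    [[0,0,0.015],[0,0,0],0.35],
    [[0,0,0.02],[0,0,0],0.35],
    [[0,0,0.025],[0,0,0],0.35],
    [[0,0,0.03],[0,0,0],0.35],
    [[0,0,0.03],[0,0,0],0.35],
    [[0,0,0.02],[0,0,0],0.35],
    [[0,0,0.01],[0,0,0],0.35],
  ],
)

```text
time_s: 9.75
ee_pos: [0.5067, -0.02, 0.2732]
eef_rot: [179.8, 0.1, 94.5]
ft_force: [-0.9, 0.6, 1.0]
opening: 0.0604
finger_force: 0.0
```

carry_out(
  plan=[
    [[0,-0.02,0],[0,0,0],0.35],
    [[0,-0.03,0],[0,0,0],0.35],
    [[0,-0.035,0],[0,0,0],0.35],
    [[0,-0.035,0],[0,0,0],0.35],
    [[0,-0.03,0],[0,0,0],0.35],
    [[0,-0.02,0],[0,0,0],0.35],
    [[0,0,0],[0,0,0],0.35],
    [[0,0,0],[0,0,0],0.35],
    [[0,0,0],[0,0,0],0.35],
    [[0,0,0],[0,0,0],0.35],
  ],
)

```text
time_s: 10.58
ee_pos: [0.5058, -0.1887, 0.2688]
eef_rot: [-180.0, -0.0, 94.6]
ft_force: [-0.7, 0.1, -0.2]
opening: 0.0606
finger_force: 0.0
```

```bash
python3 look.py 5
```

```text
[ 0.5058 -0.1887  0.2688] 0.06056892666999807 [-0.7  0.1 -0.2]
```

View pics/l5.png

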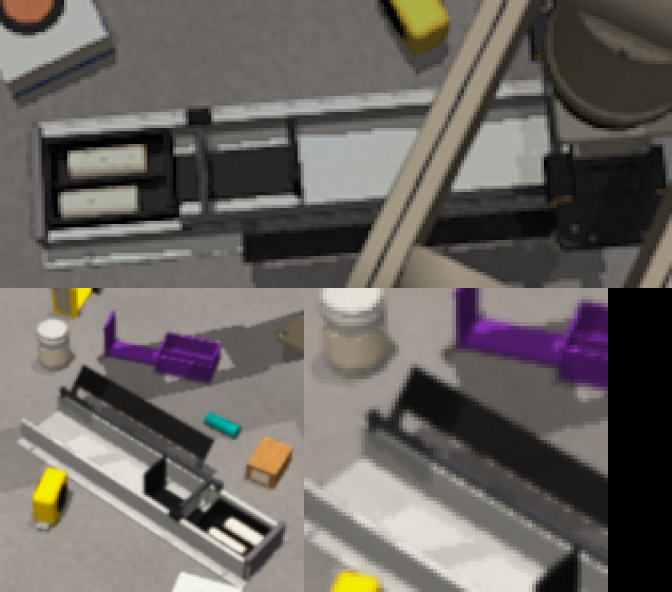

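The gate is shut behind the box, the tray is at the end stop, the rolls are inside and the robot is clear of everything.

```bash
python3 -c "
from bench import manip
print(manip.sign_off())"
```

```text
the job is handed in; nothing more can be done
None
```

The tray is against the end stop with both coin rolls in it, the gate has sprung shut behind the coin box, and the job is handed in after about 11 s of robot time.

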